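# Unhook the battery pack from its bench charger

## Robot

A 7-joint arm with a two-finger parallel gripper is mounted at the origin on the work surface. World frame = base frame: x ahead of the robot, y to its left, z up, the work surface at z = 0. Lengths are in m, angles in degrees, forces in N, time in s.
With the tool pointing down it reaches from about 0.425 to 1.025 m from the base axis. Payload 3.6 kg.
Tool frame: the origin (TCP) lies at the very end of the fingers, on their centre line; the grasp point (between the pads) lies 19 mm behind it; z points along the fingers, y is the direction in which the jaws open and shut (so a half turn about z gives the same grasp; the last joint's range is limited). The gripper opens to 85 mm and grips with 20 to 120 N. Pads are 22 mm wide; open, the fingers measure 114 mm over their backs; the gripper's body (76 mm by 85 mm) begins 54 mm behind the grasp point. The pads swing forward as they close: fully open they stand 13 mm farther back than shut.
Start: joints at [69.528, 33.873, 2.773, 92.16, -1.908, 54.013, -1.931], TCP at [0.189, -0.7, 0.231] pointing down, gripper open.
Joint ranges: [-153.93, 153.93], [-27.13, 128.08], [-72.61, 78.16], [10.71, 143.7], [-87.88, 267.88], [4.46, 118.87], [-176.78, 176.78]. Speed limits (degrees/s): [147.25, 147.25, 180, 180, 180, 180, 180].

## Interface

Orientations are given as [roll, pitch, yaw] about the fixed x, y, z axes, in that order (R = Rz(yaw) Ry(pitch) Rx(roll)).
In Python, from bench import env gives the robot as it stands. The module is installed in compiled form; this text tells all that it offers.
- The arm moves only by the shell command python3 -m crank 'ROWS' [FORCE]. ROWS is JSON, a list of rows, each an object of numbers: "rx", "ry", "rz": the turn, a rotation vector about the tool's x, y, z in rad; "tx", "ty", "tz": the shift along the tool's x, y, z in mm; "grip": the opening, from -1 (shut) to 1 (fully open). A call has 1 to 8 rows; each row shifts and turns the commanded pose from where the row before left it, along the tool's axes as they then stand; what a row does not reach is not made up. A row lasts 1/12 s, in which the tool goes at most 41.7 mm and 7.16 degrees, less where a joint would pass 70% of its speed; a pose out of reach is approached as far as the arm can. A call with a gripper value outside its range is refused whole. The fingers move at their own pace and stop on an object; FORCE is the grip in N (left out, the last holds). Time passes only in rows, so rows that do not move let the fingers close. It gives the time, the measured TCP pose, the force and the opening at its end, in the units of the state.
- env.state(): the state, without advancing time (a new reading comes with each control period).
- env.get_image(name): name is "scene" or "top" or "wrist"; returns (picture, depth): 384x512x3 uint8, red, green, blue; 384x512 float32, m along the optical axis (not along the pixel's ray), 0 where there is no reading.
- env.camera_params(name): a dict with "fx", "fy", "cx", "cy" (pixels), "xyz" and "orientation" of the camera in the world; the wrist camera has in their place "hand_eye" (4x4, takes a point from camera to tool coordinates, whose origin is the TCP and whose axes are the flange's). Camera axes: x right, y up, looking along -z (the intrinsics and any distortion apply to the point x, -y, -z); pixel columns grow to the right and rows downward; lengths in m; the calibration is good to about 2 mm. A picture is of the moment at which its call begins: read the wrist's pose just before it. camera_params takes no time and is no camera call.
- env.job_done(): hands the job in, once; it reports no verdict.
The state is a dict: "clock": time; "joints": joint angles; "joint_vel": joint speeds; "joint_torque": joint torques, N m; "position": TCP position; "tool_rot": TCP orientation; "ft_force": force on the tool from outside, world axes, zero at the start; "moment": the same for the moment, N m; "gripper_width": finger opening in m.
Only numpy, scipy, OpenCV 4.12 (cv2) and the standard library are available. Lean on these libraries where they do the work, as an engineer would, in place of code of your own. Each camera call takes 0.05 s, during which the arm holds its last target.

## Task

Take the battery pack out of the bench charger: draw it back along the charger until it bears lightly on the sprung bumper, keep that pressure while you tip its lip-side end up clear of the retaining lip while the other end is still under the keeper, and lift it out. Then lay it gently, upright and flat inside the low wooden tray and let go. Never force it - pressed or levered against the lip, keeper or bumper with more than a light hand (12 N), something breaks - and leave the other things on the desk where they are.

Things in the scene. Friction and masses are not known exactly. Their poses are not given: they have to be found in the camera images.
- charger: bench charger, fixed: grey base plate 262 x 92 x 16 mm high (x -150 to +112 mm); origin at table level, z up, x along its length towards the lip. On it an aluminium holding frame carries lip, keeper and bumper as one rigid unit, clamped up to 12 mm either way along x: NOT measured, find it by feel. The pack starts resting on the plate at charger x = 0, front tongue 2 to 27 mm under the lip
- lip_mid (a point): retaining lip at the charger's +x end: where its inner face meets the plate if the frame is at its middle setting (true place up to 12 mm either way along x). An upright with an overhang reaching 28 mm towards -x over the pack's front tongue; underside 9 mm, top 13 mm above the plate, 50 mm wide
- keeper_mid (a point): keeper at the charger's -x end, a bridge over the pack's rear tongue: this is its +x edge at plate level, frame at middle setting (up to 12 mm either way). It runs from here 34 mm towards -x; underside 13.5 mm, top 18.5 mm above the plate; 41 mm wide passage. It leaves room to tip the pack 8 to 11 degrees about its rear tip, then draw it out along its own tilted length (50 mm) and up
- bumper_mid (a point): bumper face at plate level, frame at middle setting (up to 12 mm either way): black block under the keeper, 1 to 9 mm above the plate, facing +x, sprung 5 N per mm, 8 mm travel; meets the rear tongue's tip. Pack drawn back to first touch (2 to 26 mm from the start), its front tongue is still 0.5 mm under the lip: keep it pressed on the bumper with 5 to 9 N while tipping; 12 N is too much
- pack_center (a point): battery pack, loose, 0.35 to 0.6 kg, black: this point is the centre of its body, a block 90 (x) x 46 (y) x 42 mm (z), 21 mm above its underside; grip it across its 46 mm width. x points to the front (lip) end, z up. Grey tongues 30 mm wide and 6 mm thick stick out level with the underside: the front one 32 mm long (its tip 77 mm from the centre), the rear one 44 mm long (its tip 89 mm from the centre)
- pack_front (a point): middle of the lower edge of the front tongue's tip (the end under the retaining lip)
- pack_rear (a point): middle of the lower edge of the rear tongue's tip (the end under the keeper)
- pack: the battery pack; origin at the centre of its block's underside, axes as point pack_center
- tray: low open wooden tray, fixed, 210 (x) x 145 (y) x 14 mm high outside, walls 5 mm and floor 5 mm thick; origin at the centre of its underside. The pack, 166 mm long over its tongues, lies lengthways along the tray's x, either end first
- ink_bottle: bystander: small amber bottle, 34 mm diameter, 55 mm high, origin under its centre
- eraser: bystander: white eraser 50 x 22 x 13 mm, origin under its centre
- mug: bystander: white mug, 80 mm diameter, 90 mm high, origin under its centre
- pencil: bystander: blue pencil 185 mm long lying along its x
- glue_tube: bystander: grey tube 110 x 30 x 18 mm with an orange nozzle
There are look-alikes about, which are no part of the job. What is meant by the pack is not blue or yellow, and is the larger of those in its own colour.

How it is judged (in metres and radians):
On the way:
1. the pack is tipped up: its front tongue is above the lip while its rear tongue is still low, at the keeper (z of pack_front in the frame of charger above 0.03 m and z of pack_rear in the frame of charger below 0.028 m and x of pack_rear in the frame of charger below -0.055 m and angle between pack's own z axis and vertical above 0.06 rad), for 0.1 s.
At the end, for the whole second after the job is handed in: the pack lies upright and flat (within 0.05 rad) on the tray's floor (underside 2 to 8 mm above the tray's underside), its block's centre within 45 mm along and 50 mm across of the tray's centre, at rest (under 10 mm/s) and released (z of pack in the frame of tray between 0.002 and 0.008 m and angle between pack's own z axis and vertical below 0.05 rad and x of pack in the frame of tray between -0.045 and 0.045 m and y of pack in the frame of tray between -0.05 and 0.05 m and linear speed of pack below 0.01 m/s and contact force between pack and the fingers below 0.1 N); the robot touches nothing.
It fails at once if the pack is forced against the charger's lip, keeper or bumper with more than 12 N (contact force between pack and charger above 12 N).
It fails at once if the robot presses on the charger with more than 12 N (contact force between the arm and charger above 12 N).
It fails at once if the pack is dropped (out of the fingers and faster than 0.4 m/s, a fall of about 8 mm) (contact force between pack and the fingers below 0.1 N and linear speed of pack above 0.4 m/s).
It fails at once if another thing on the desk is moved more than 20 mm (distance of any of ink_bottle, eraser, mug, pencil, glue_tube from where it was at the start of the episode above 0.02 m).
It also fails if it takes over 56 s, if anything falls off the work surface, if the arm or the gripper's body presses on something with over 40 N, if the wrist force passes 120 N, or if a joint passes its speed limit or range.

## Working session

There is one attempt and no reset: what is moved stays moved. The work goes in short steps, Python scripts to look and compute and a shell command to move; the robot and the scene stay as the last step left them, time stands still between calls to the robot, and variables do not carry over. Pictures are saved under pics/ and viewed, and the job is handed in when it is done.

```bash
mkdir -p pics; cat > h.py <<'E'
import numpy as np, cv2
from bench import env
from scipy.spatial.transform import Rotation as R
def cam(name):
    p=env.camera_params(name); return p
E
python3 - <<'E'
from h import *
print(env.state())
for n in ["scene","top","wrist"]:
    print(n,env.camera_params(n))
for n in ["scene","top","wrist"]:
    p,d=env.get_image(n); cv2.imwrite(f"pics/{n}0.png",p[:,:,::-1]); np.save(f"pics/{n}0.npy",d)
    print(d[d>0].min(),d.max())
E
```

```text
{'clock': 0.0, 'joints': array([69.52938447, 33.9244492 ,  2.7687255 , 92.23503495, -1.90655764,
       54.01293335, -1.92906436]), 'joint_vel': array([-0.01583936, -0.03699727,  0.00620162,  0.06203511, -0.03254663,
        0.03913838, -0.08172244]), 'joint_torque': array([-7.65517361e-04, -5.48691487e+01,  1.54583551e+00, -1.98121673e+01,
        9.27152782e-03,  8.57748440e-03,  1.10828509e-06]), 'position': array([ 0.18880517, -0.69914075,  0.23016663]), 'tool_rot': array([-1.79873997e+02,  8.93722438e-03,  1.51196143e+01]), 'ft_force': array([0.03359367, 0.20482776, 0.47159911]), 'moment': array([ 0.03799047,  0.01714563, -0.03158808]), 'gripper_width': 0.08542123372713119}
scene {'fx': 474.3640357925516, 'fy': 474.3640357925516, 'cx': 247.4795087136485, 'cy': 185.32736449250277, 'xyz': array([1.25182988, 0.70158917, 0.89596781]), 'orientation': array([ 50.07546533,   0.8893941 , 134.61966295])}
top {'fx': 474.2976944073439, 'fy': 474.2976944073439, 'cx': 255.95711621467586, 'cy': 190.61164943249105, 'xyz': array([0.37966552, 0.01703817, 1.47571931]), 'orientation': array([  6.4361778 ,  -1.09475334, -88.89499293])}
wrist {'fx': 316.6056378406066, 'fy': 316.6056378406066, 'cx': 255.28235571958652, 'cy': 193.31925745599358, 'hand_eye': array([[-6.36036720e-04,  9.63928296e-01,  2.66161294e-01,
         6.74114143e-02],
       [ 9.99999787e-01,  6.51428101e-04,  3.04574907e-05,
         9.99940366e-04],
       [-1.44026110e-04,  2.66161257e-01, -9.63928506e-01,
        -1.42904341e-01],
       [ 0.00000000e+00,  0.00000000e+00,  0.00000000e+00,
         1.00000000e+00]])}
0.717495 3.5710566
1.0818348 2.3908303
0.055358175 1.3798277
```

View pics/top0.png

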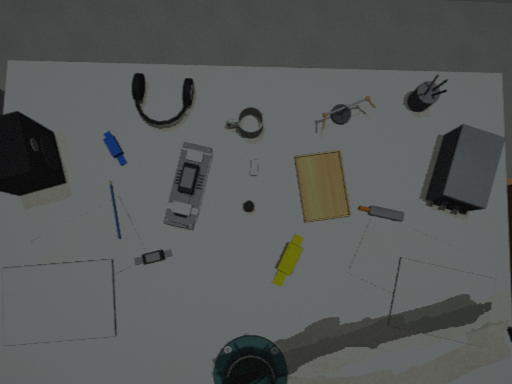

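View pics/scene0.png

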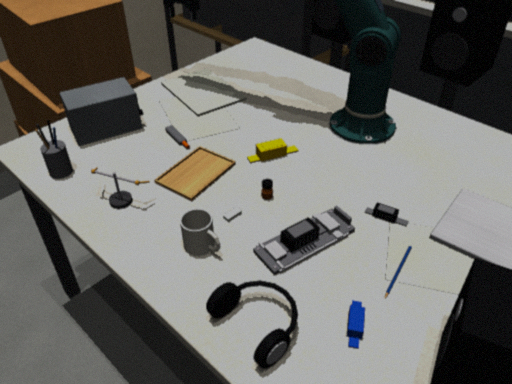

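View pics/wrist0.png

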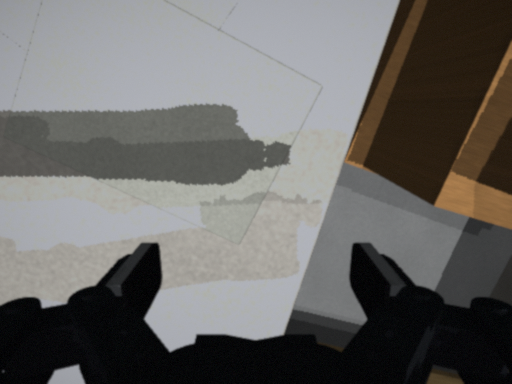

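```bash
cat >> h.py <<'E'
def ray(name,u,v,state=None):
    p=env.camera_params(name)
    d=np.array([(u-p['cx'])/p['fx'],-(v-p['cy'])/p['fy'],-1.])
    if name=='wrist':
        s=state; H=np.array(p['hand_eye']); Rt=R.from_euler('xyz',s['tool_rot'],degrees=True).as_matrix()
        return Rt@H[:3,3]+s['position'], Rt@H[:3,:3]@d
    return np.array(p['xyz']), R.from_euler('xyz',p['orientation'],degrees=True).as_matrix()@d
def onplane(name,u,v,z,state=None):
    o,d=ray(name,u,v,state); return o+d*(z-o[2])/d[2]
def withdepth(name,u,v,dep,state=None):
    o,d=ray(name,u,v,state); return o+d*dep
def project(name,P,state=None):
    p=env.camera_params(name)
    o,_=ray(name,p['cx'],p['cy'],state)
    if name=='wrist':
        M=R.from_euler('xyz',state['tool_rot'],degrees=True).as_matrix()@np.array(p['hand_eye'])[:3,:3]
    else: M=R.from_euler('xyz',p['orientation'],degrees=True).as_matrix()
    q=M.T@(np.array(P)-o); return p['cx']-p['fx']*q[0]/q[2], p['cy']+p['fy']*q[1]/q[2]
E
python3 - <<'E'
from h import *
im=cv2.imread("pics/top0.png")
c=im[125:285,90:250]; cv2.imwrite("pics/topcrop.png",cv2.resize(c,(640,640),interpolation=cv2.INTER_CUBIC)[:600])
im2=cv2.imread("pics/scene0.png")
cv2.imwrite("pics/scenecrop.png",cv2.resize(im2[195:285,240:410],(800,424),interpolation=cv2.INTER_CUBIC))
d=np.load("pics/top0.npy")
for u,v in [(188,180),(323,185),(153,257),(201,150),(179,218),(250,230),(194,160),(186,175)]:
    print(u,v,withdepth('top',u,v,d[v,u]))
E
```

```text
188 180 [0.5685321  0.19871234 0.05285127]
323 185 [ 0.56848078 -0.2178149   0.00370036]
153 257 [0.33569614 0.29852627 0.02916839]
201 150 [0.66779579 0.16581785 0.02065709]
179 218 [0.45529206 0.22689734 0.01533122]
250 230 [0.42319494 0.00819306 0.00539781]
194 160 [0.63402202 0.18530478 0.03065839]
186 175 [0.58174249 0.20352927 0.06606868]
```

View pics/topcrop.png

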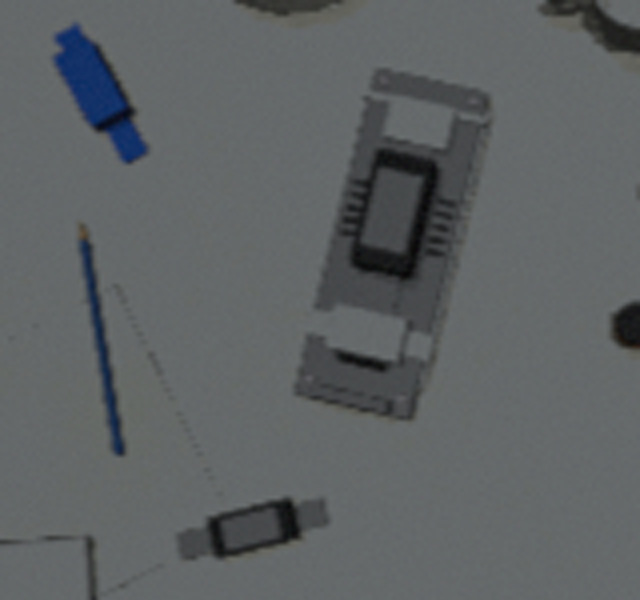

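View pics/scenecrop.png

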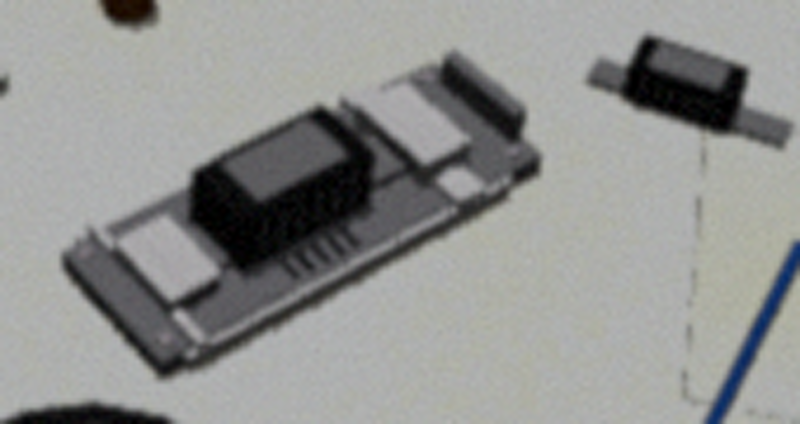

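```bash
python3 - <<'E'
from h import *
d=np.load("pics/top0.npy"); im=cv2.imread("pics/top0.png")
p=env.camera_params('top'); M=R.from_euler('xyz',p['orientation'],degrees=True).as_matrix()
v,u=np.mgrid[:384,:512]
D=np.stack([(u-p['cx'])/p['fx'],-(v-p['cy'])/p['fy'],-np.ones_like(u,float)],-1)*d[...,None]
W=D@M.T+p['xyz']
def blob(mask,box):
    m=np.zeros_like(mask); x0,y0,x1,y1=box; m[y0:y1,x0:x1]=mask[y0:y1,x0:x1]
    n,l,s,c=cv2.connectedComponentsWithStats(m.astype(np.uint8)); k=1+np.argmax(s[1:,4]); return l==k
z=W[...,2]; print('table z noise', z[225:250,200:235].mean(), z[225:250,200:235].std())
# pack body
b=blob(z>0.042,(150,135,225,235)); P=W[b]; print('pack',b.sum(),np.median(P,0)); r=cv2.minAreaRect(P[:,:2].astype(np.float32)*1000); print(r)
g=cv2.medianBlur(z.astype(np.float32),5)
b=blob(g>0.009,(150,135,225,235)); P=W[b]; print('plate',b.sum()); r=cv2.minAreaRect(P[:,:2].astype(np.float32)*1000); print(r)
# tray: colour
hsv=cv2.cvtColor(im,cv2.COLOR_BGR2HSV)
m=(hsv[...,1]>60)&(hsv[...,0]>8)&(hsv[...,0]<28)
b=blob(m,(280,140,365,235))
uv=np.argwhere(b)[:,::-1].astype(np.float32); r=cv2.minAreaRect(uv); print('tray px',r)
for c in cv2.boxPoints(r): print(c, onplane('top',c[0],c[1],0.014))
E
```

```text
table z noise 0.013066529386107613 0.1313884658467025
pack 472 [0.57408246 0.19984106 0.05900162]
((483.7949523925781, 140.2967987060547), (309.5106506347656, 91.35466003417969), 33.364322662353516)
plate 2704
((539.6447143554688, 121.79013061523438), (276.6524353027344, 264.0619812011719), 76.88228607177734)
tray px ((322.1849670410156, 185.70228576660156), (67.13324737548828, 46.529502868652344), 81.25383758544922)
[294.0867  156.06355] [ 0.65654768 -0.12504604  0.014     ]
[340.07516 148.98842] [ 0.68242854 -0.26960912  0.014     ]
[350.28323 215.34102] [ 0.47433422 -0.30117762  0.014     ]
[304.29477 222.41615] [ 0.44958295 -0.15871238  0.014     ]
```

```bash
cat >> h.py <<'E'
def delta(pos,yaw=None):
    "tool-axes shift (mm) to world pos, after turning to yaw (deg; tool down) if given"
    s=env.state(); Rt=R.from_euler('xyz',s['tool_rot'],degrees=True)
    if yaw is not None:
        Rn=R.from_euler('xyz',[180,0,yaw],degrees=True)
        print('turn rotvec tool (rad)',np.round((Rt.inv()*Rn).as_rotvec(),4)); Rt=Rn
    print('shift mm',np.round(Rt.inv().apply(np.array(pos)-s['position'])*1000,1))
E
python3 -m crank '[{"rz":0.122},{"rz":0.122},{"rz":0.122},{"rz":0.122}]'
python3 - <<'E'
from h import *
delta([0.47,-0.2,0.25],-13)
delta([0.502,0.215,0.25],-13)
print(env.state()['joints'])
E
```

```text
turn rotvec tool (rad) [-0.0017  0.0005  0.4908]
shift mm [ 161.6 -549.8  -19.6]
turn rotvec tool (rad) [-0.0017  0.0005  0.4908]
shift mm [  99.4 -961.3  -19.6]
[69.52762829 33.9153307   2.76916285 92.21716861 -1.90803728 54.01248531
 -1.93039771]validation failed for argument at $[0]...
```

```bash

python3 -m crank '[{"rx":0,"ry":0,"rz":0.122,"tx":0,"ty":0,"tz":0,"grip":1},{"rx":0,"ry":0,"rz":0.122,"tx":0,"ty":0,"tz":0,"grip":1},{"rx":0,"ry":0,"rz":0.122,"tx":0,"ty":0,"tz":0,"grip":1},{"rx":0,"ry":0,"rz":0.122,"tx":0,"ty":0,"tz":0,"grip":1}]' 2>&1 | tail -5
python3 - <<'E'
from h import *
delta([0.47,-0.2,0.25],-13)
delta([0.502,0.215,0.25],-13)
print(env.state()['joints'])
E
```

```text
clock: 0.48
position: [0.1889, -0.6996, 0.2308]
tool_rot: [-180.0, 0.0, -13.2]
ft_force: [0.8, -0.3, 0.2]
gripper_width: 0.0854
turn rotvec tool (rad) [-0.0008  0.0004 -0.0034]
shift mm [ 161.5 -550.   -19.2]
turn rotvec tool (rad) [-0.0008  0.0004 -0.0034]
shift mm [  99.3 -961.6  -19.2]
[ 64.73442167  34.21450444  10.29670925  92.43982793  -7.14005729
  54.04083444 -25.70333506]
```

```bash

for i in 1 2; do python3 -m crank '[{"rx":0,"ry":0,"rz":0,"tx":11.5,"ty":-39.3,"tz":-1.4,"grip":1},{"rx":0,"ry":0,"rz":0,"tx":11.5,"ty":-39.3,"tz":-1.4,"grip":1},{"rx":0,"ry":0,"rz":0,"tx":11.5,"ty":-39.3,"tz":-1.4,"grip":1},{"rx":0,"ry":0,"rz":0,"tx":11.5,"ty":-39.3,"tz":-1.4,"grip":1},{"rx":0,"ry":0,"rz":0,"tx":11.5,"ty":-39.3,"tz":-1.4,"grip":1},{"rx":0,"ry":0,"rz":0,"tx":11.5,"ty":-39.3,"tz":-1.4,"grip":1},{"rx":0,"ry":0,"rz":0,"tx":11.5,"ty":-39.3,"tz":-1.4,"grip":1}]' 2>&1 | tail -5; done
python3 - <<'E'
from h import *
delta([0.502,0.215,0.25],-13)
print(env.state()['joints'])
E
```

```text
clock: 1.07
position: [0.3292, -0.4476, 0.241]
tool_rot: [-180.0, 0.0, -12.9]
ft_force: [1.1, 0.2, 0.0]
gripper_width: 0.0852
clock: 1.65
position: [0.4687, -0.1973, 0.251]
tool_rot: [180.0, 0.0, -12.9]
ft_force: [0.4, -1.3, 0.3]
gripper_width: 0.0854
turn rotvec tool (rad) [0.     0.0001 0.0026]
shift mm [ -60.3 -409.3    1. ]
[ 13.58242954  16.91006038   5.15892374 118.82084294  -2.14131373
  44.35685929 -82.80005868]
```

```bash

python3 -m crank '[{"rx":0,"ry":0,"rz":0,"tx":-5.5,"ty":-40,"tz":0,"grip":1},{"rx":0,"ry":0,"rz":0,"tx":-5.5,"ty":-40,"tz":0,"grip":1},{"rx":0,"ry":0,"rz":0,"tx":-5.5,"ty":-40,"tz":0,"grip":1},{"rx":0,"ry":0,"rz":0,"tx":-5.5,"ty":-40,"tz":0,"grip":1},{"rx":0,"ry":0,"rz":0,"tx":-5.5,"ty":-40,"tz":0,"grip":1},{"rx":0,"ry":0,"rz":0,"tx":-5.5,"ty":-40,"tz":0,"grip":1},{"rx":0,"ry":0,"rz":0,"tx":-5.5,"ty":-40,"tz":0,"grip":1},{"rx":0,"ry":0,"rz":0,"tx":-5.5,"ty":-40,"tz":0,"grip":1}]' 2>&1 | tail -5
python3 -m crank '[{"rx":0,"ry":0,"rz":0,"tx":-8,"ty":-40,"tz":0,"grip":1},{"rx":0,"ry":0,"rz":0,"tx":-8,"ty":-40,"tz":0,"grip":1},{"rx":0,"ry":0,"rz":0,"tx":0,"ty":-10,"tz":0,"grip":1},{"rx":0,"ry":0,"rz":0,"tx":0,"ty":0,"tz":0,"grip":1}]' 2>&1 | tail -5
python3 - <<'E'
from h import *
import pickle
s=env.state(); print(s['joints'],s['ft_force'])
p,d=env.get_image('wrist'); pickle.dump(s,open('pics/w1.pkl','wb')); np.save('pics/w1.npy',d); cv2.imwrite('pics/w1.png',p[:,:,::-1])
E
```

```text
clock: 2.32
position: [0.4962, 0.1244, 0.2509]
tool_rot: [180.0, -0.0, -12.8]
ft_force: [0.6, -0.1, 0.3]
gripper_width: 0.0857
clock: 2.65
position: [0.5007, 0.2191, 0.2509]
tool_rot: [-179.8, 0.0, -12.4]
ft_force: [0.5, -0.7, -1.0]
gripper_width: 0.0857
[ -25.6570515    19.6893759    -3.41893742  114.17733095    1.43438473
   46.07377093 -132.26195465] [ 0.50648751 -0.65142613 -0.97244216]
```

View pics/w1.png

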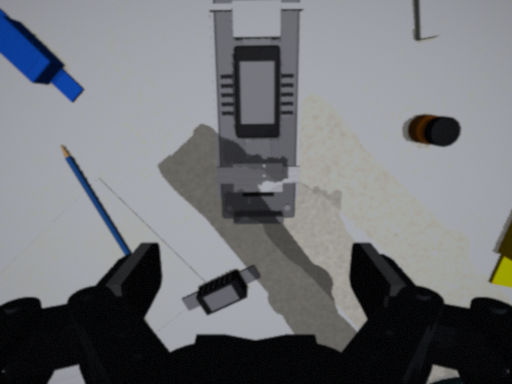

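```bash
python3 - <<'E'
from h import *
im=cv2.imread('pics/w1.png')
cv2.imwrite('pics/w1c.png',cv2.convertScaleAbs(cv2.resize(im[0:230,190:330],(365*1,600),interpolation=cv2.INTER_CUBIC),alpha=1.5))
E
```

```text
(no output)
```

View pics/w1c.png

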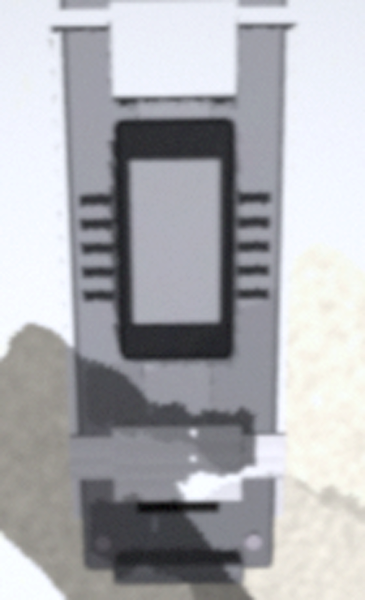

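```bash
python3 - <<'E'
from h import *
import pickle
s=pickle.load(open('pics/w1.pkl','rb')); im=cv2.imread('pics/w1.png'); g=cv2.cvtColor(im,cv2.COLOR_BGR2GRAY)
k=R.from_euler('xyz',s['tool_rot'],degrees=True)
big=cv2.resize(g[40:145,220:300],None,fx=4,fy=4,interpolation=cv2.INTER_CUBIC)
m=(big<50).astype(np.uint8); cs,_=cv2.findContours(m,cv2.RETR_EXTERNAL,cv2.CHAIN_APPROX_NONE); c=max(cs,key=cv2.contourArea)
pts=(c[:,0,:]+.5)/4-.5+[220,40]
P=np.array([onplane('wrist',u,v,.058,s) for u,v in pts])[:,:2]
r=cv2.minAreaRect((P*1000).astype(np.float32)); print(r); print('bbox px',pts.min(0),pts.max(0))
# side edges: per-row left/right
L=[];Rr=[]
for row in range(60,118,2):
    q=pts[np.abs(pts[:,1]-row)<.6]; L.append(onplane('wrist',q[:,0].min(),row,.058,s)); Rr.append(onplane('wrist',q[:,0].max(),row,.058,s))
L=np.array(L);Rr=np.array(Rr)
for e in (L,Rr):
    f=cv2.fitLine((e[:,:2]*1000).astype(np.float32),cv2.DIST_HUBER,0,.01,.01).ravel(); print('side yaw',np.degrees(np.arctan(f[1]/f[0])),f)
print('width',np.median(np.linalg.norm(L-Rr,axis=1)))
# plate edges at z=.016
for nm,u0,u1,sg in (('L',205,232,1),('R',285,305,-1)):
    pe=[]
    for row in list(range(20,160,4)):
        prof=cv2.GaussianBlur(g,(3,3),0)[row,u0:u1].astype(float); gr=np.diff(prof)*sg
        pe.append((u0+np.argmin(gr)+.5,row))
    E=np.array([onplane('wrist',u,v,.016,s) for u,v in pe]); f=cv2.fitLine((E[:,:2]*1000).astype(np.float32),cv2.DIST_HUBER,0,.01,.01).ravel(); print(nm,np.degrees(np.arctan(f[1]/f[0])),f,pe[::6])
# column profile along center of image x
for col in (250,258,266):
    print(col,[int(x) for x in g[0:225,col]])
E
```

```text
((580.00146484375, 206.13941955566406), (58.84772491455078, 88.47294616699219), 78.44584655761719)
bbox px [221.125  45.375] [279.625 137.375]
side yaw -12.4005575 [ 9.7667021e-01 -2.1474485e-01  5.9108496e+02  2.2095117e+02]
side yaw -11.39621 [ 9.8028427e-01 -1.9759248e-01  5.7388739e+02  1.7797647e+02]
width 0.04563087046813806
L -11.901581 [ 9.7850329e-01 -2.0623119e-01  6.0319794e+02  2.4210596e+02] [(np.float64(213.5), 20), (np.float64(214.5), 44), (np.float64(215.5), 68), (np.float64(216.5), 92), (np.float64(217.5), 116), (np.float64(218.5), 140)]
R -11.846496 [ 9.7870111e-01 -2.0529035e-01  5.7676660e+02  1.5313235e+02] [(np.float64(299.5), 20), (np.float64(298.5), 44), (np.float64(298.5), 68), (np.float64(297.5), 92), (np.float64(296.5), 116), (np.float64(296.5), 140)]
250 [139, 154, 158, 157, 158, 158, 158, 158, 159, 159, 160, 159, 159, 160, 160, 161, 160, 160, 160, 160, 161, 162, 162, 162, 161, 161, 162, 162, 162, 163, 161, 162, 163, 161, 163, 159, 138, 88, 76, 97, 110, 116, 116, 115, 105, 77, 41, 26, 31, 32, 31, 30, 30, 33, 31, 32, 31, 33, 32, 35, 51, 82, 110, 117, 118, 1
[... 2075 characters left out ...]
7, 118, 118, 118, 118, 117, 118, 118, 118, 119, 118, 117, 118, 118, 119, 118, 119, 118, 119, 119, 118, 118, 119, 118, 119, 118, 117, 118, 117, 117, 119, 118, 117, 118, 117, 118, 116, 118, 118, 117, 118, 117, 118, 118, 117, 116, 118, 118, 117, 117, 118, 116, 109, 90, 52, 29, 29, 31, 29, 29, 29, 28, 28, 28, 25, 24, 23, 47, 78, 93, 103, 105, 104, 105, 105, 105, 105, 104, 104, 104, 104, 105, 103, 103, 104, 102, 100, 94, 84, 61, 50, 48, 52, 66, 81, 89, 87, 84, 83, 80, 78, 81, 83, 89, 96, 99, 102, 98, 95, 98, 121, 153, 166, 168, 169, 169, 169, 168, 168, 169, 165, 143, 82, 27, 22, 39, 65, 84, 90, 90, 88, 84, 79, 70, 54, 45, 43, 40, 40, 39, 31, 25, 24, 24, 23, 28, 32, 39, 42, 41, 39, 40, 41, 51, 69]
```

```bash
python3 - <<'E'
from h import *
import pickle
s=pickle.load(open('pics/w1.pkl','rb'))
a=np.radians(-11.9); ex=np.array([np.cos(a),np.sin(a),0]); ey=np.array([-np.sin(a),np.cos(a),0])
f=onplane('wrist',258,45.2,.058,s); b=onplane('wrist',258,137.6,.058,s); print(f,b,np.dot(f-b,ex))
Ls=np.array([.591085,.220951,0]);Rs=np.array([.573887,.177976,0])
yc=(Ls@ey+Rs@ey)/2; xc=(f+b)@ex/2
yp=(np.array([.603198,.242106,0])@ey+np.array([.576767,.153132,0])@ey)/2
C=xc*ex+yc*ey; print('pack centre',C,'yc pack,plate',yc,yp)
def cx(v,z,u=258): return (onplane('wrist',u,v,z,s)@ex-xc)*1000
print('lip overhang edge x', cx(36.3,.029), 'at base row', cx(37.5,.016))
print('upright top?',cx(0,.029))
print('keeper front', cx(163.3,.0345),'keeper rear edge', cx(191.7,.0345),'plate rear end',cx(218,.016,235))
for u,v in((250,165),(250,70)): pass
C[2]=.16; print(project('top',C-[0,0,.102]))
print(project('scene',C-[0,0,.102]), project('top',C-[0,0,.102]))
delta([C[0],C[1],.12],-11.9)
E
```

```text
[0.62200548 0.18935825 0.058     ] [0.53497729 0.20832991 0.058     ] 0.089069899288423
pack centre [0.57878622 0.20024317 0.        ] yc pack,plate 0.3152878780847898 0.3150288279375954
lip overhang edge x 58.05120054419844 at base row 59.37003982895106
upright top? 91.92780807759505
keeper front -75.95001822339059 keeper rear edge -109.70205278079887 plate rear end -148.94087131700118
(np.float64(187.40021851646497), np.float64(176.3838702034308))
(np.float64(299.556559618466), np.float64(228.85290389578932)) (np.float64(187.40021851646497), np.float64(176.3838702034308))
turn rotvec tool (rad) [-0.      0.0004 -0.0125]
shift mm [ 79.6  -1.1 130.6]
```

```bash

python3 -m crank '[{"rx":0,"ry":0,"rz":-0.012,"tx":0,"ty":0,"tz":0,"grip":1},{"rx":0,"ry":0,"rz":0,"tx":20,"ty":-0.3,"tz":20,"grip":1},{"rx":0,"ry":0,"rz":0,"tx":20,"ty":-0.3,"tz":30,"grip":1},{"rx":0,"ry":0,"rz":0,"tx":20,"ty":-0.3,"tz":30,"grip":1},{"rx":0,"ry":0,"rz":0,"tx":19.6,"ty":-0.2,"tz":30,"grip":1},{"rx":0,"ry":0,"rz":0,"tx":0,"ty":0,"tz":20,"grip":1},{"rx":0,"ry":0,"rz":0,"tx":0,"ty":0,"tz":0,"grip":1},{"rx":0,"ry":0,"rz":0,"tx":0,"ty":0,"tz":0,"grip":1}]' 60 2>&1 | tail -5
python3 - <<'E'
from h import *
delta([.5788,.2002,.022],-11.9)
p,d=env.get_image('wrist');cv2.imwrite('pics/w2.png',p[:,:,::-1])
E
```

```text
clock: 3.37
position: [0.5779, 0.1953, 0.1199]
tool_rot: [179.8, 0.2, -12.3]
ft_force: [-0.6, -0.3, 0.6]
gripper_width: 0.0853
turn rotvec tool (rad) [ 0.0031  0.003  -0.0073]
shift mm [-0.2 -5.  97.9]
```

View pics/w2.png

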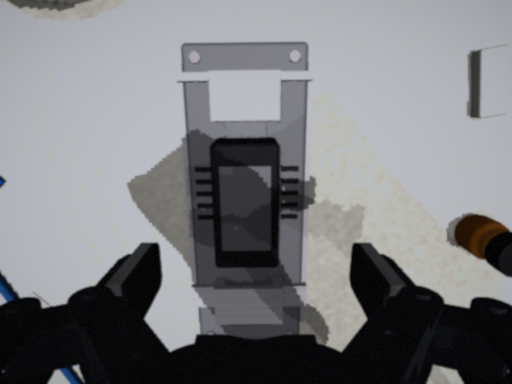

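```bash

python3 -m crank '[{"rx":0,"ry":0,"rz":-0.007,"tx":0,"ty":-5,"tz":0,"grip":1},{"rx":0,"ry":0,"rz":0,"tx":0,"ty":0,"tz":20,"grip":1},{"rx":0,"ry":0,"rz":0,"tx":0,"ty":0,"tz":20,"grip":1},{"rx":0,"ry":0,"rz":0,"tx":0,"ty":0,"tz":10,"grip":1},{"rx":0,"ry":0,"rz":0,"tx":0,"ty":0,"tz":0,"grip":1},{"rx":0,"ry":0,"rz":0,"tx":0,"ty":0,"tz":0,"grip":1}]' 2>&1 | tail -5
python3 - <<'E'
from h import *
delta([.5788,.2002,.022],-11.9)
E
```

```text
clock: 3.92
position: [0.5802, 0.2034, 0.0717]
tool_rot: [-180.0, -0.0, -11.7]
ft_force: [0.4, -0.5, 0.1]
gripper_width: 0.0853
turn rotvec tool (rad) [-0.0005 -0.0005  0.0031]
shift mm [-0.7  3.4 49.7]
```

```bash

for i in 1 2 3; do python3 -m crank '[{"rx":0,"ry":0,"rz":0,"tx":0,"ty":0,"tz":0,"grip":1},{"rx":0,"ry":0,"rz":0,"tx":0,"ty":0,"tz":0,"grip":1}]' 2>&1 | tail -5; done
python3 - <<'E'
from h import *
delta([.5788,.2002,.022],-11.9)
p,d=env.get_image('wrist');cv2.imwrite('pics/w3.png',p[:,:,::-1])
delta([.5788,.2002,.022],-11.9)
E
```

```text
clock: 4.08
position: [0.581, 0.2035, 0.0723]
tool_rot: [-179.9, -0.1, -11.7]
ft_force: [-0.1, -0.3, 1.1]
gripper_width: 0.0855
clock: 4.25
position: [0.5806, 0.2032, 0.0717]
tool_rot: [-180.0, -0.1, -11.8]
ft_force: [0.2, -0.7, 0.4]
gripper_width: 0.0853
clock: 4.42
position: [0.5802, 0.203, 0.0711]
tool_rot: [-180.0, -0.0, -11.8]
ft_force: [-1.0, -0.0, 0.1]
gripper_width: 0.0855
turn rotvec tool (rad) [-0.0002 -0.0003  0.0025]
shift mm [-0.8  3.  49.1]
turn rotvec tool (rad) [-0.0001 -0.0001  0.0024]
shift mm [-0.7  3.  49. ]
```

View pics/w3.png

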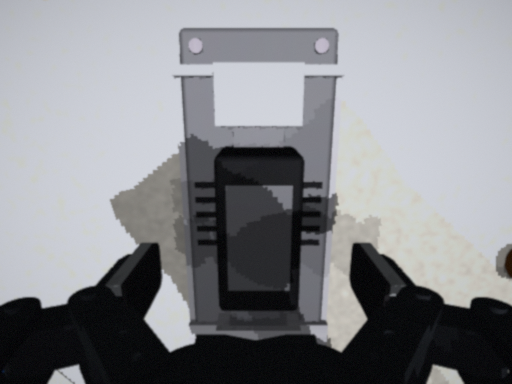

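```bash

python3 -m crank '[{"rx":0,"ry":0,"rz":0.002,"tx":-0.7,"ty":3,"tz":5,"grip":1},{"rx":0,"ry":0,"rz":0,"tx":0,"ty":0,"tz":15,"grip":1},{"rx":0,"ry":0,"rz":0,"tx":0,"ty":0,"tz":15,"grip":1},{"rx":0,"ry":0,"rz":0,"tx":0,"ty":0,"tz":10,"grip":1},{"rx":0,"ry":0,"rz":0,"tx":0,"ty":0,"tz":0,"grip":1},{"rx":0,"ry":0,"rz":0,"tx":0,"ty":0,"tz":0,"grip":1}]' 2>&1 | tail -5
python3 - <<'E'
from h import *
delta([.5788,.2002,.022],-11.9)
E
```

```text
clock: 4.97
position: [0.5782, 0.1999, 0.0251]
tool_rot: [179.9, 0.1, -11.9]
ft_force: [0.4, -0.2, 0.5]
gripper_width: 0.0852
turn rotvec tool (rad) [0.0011 0.0015 0.0004]
shift mm [ 0.6 -0.5  3.1]
```

```bash

python3 -m crank '[{"rx":0,"ry":0,"rz":0,"tx":0,"ty":0,"tz":0,"grip":0.3},{"rx":0,"ry":0,"rz":0,"tx":0,"ty":0,"tz":0,"grip":0.3},{"rx":0,"ry":0,"rz":0,"tx":0,"ty":0,"tz":0,"grip":0.2},{"rx":0,"ry":0,"rz":0,"tx":0,"ty":0,"tz":0,"grip":0.15},{"rx":0,"ry":0,"rz":0,"tx":0,"ty":0,"tz":0,"grip":0.1},{"rx":0,"ry":0,"rz":0,"tx":0,"ty":0,"tz":0,"grip":0.05},{"rx":0,"ry":0,"rz":0,"tx":0,"ty":0,"tz":0,"grip":0}]' 20 2>&1 | tail -5
python3 -m crank '[{"rx":0,"ry":0,"rz":0,"tx":0,"ty":0,"tz":0,"grip":-0.2},{"rx":0,"ry":0,"rz":0,"tx":0,"ty":0,"tz":0,"grip":-0.2},{"rx":0,"ry":0,"rz":0,"tx":0,"ty":0,"tz":0,"grip":-0.2},{"rx":0,"ry":0,"rz":0,"tx":0,"ty":0,"tz":0,"grip":-0.2}]' 20 2>&1 | tail -5
```

```text
clock: 5.55
position: [0.5794, 0.2009, 0.0266]
tool_rot: [-179.9, -0.1, -11.9]
ft_force: [0.2, 1.4, 3.8]
gripper_width: 0.0459
clock: 5.88
position: [0.5794, 0.2009, 0.0266]
tool_rot: [-179.9, -0.1, -11.9]
ft_force: [-0.6, 0.9, 6.2]
gripper_width: 0.0455
```

```bash

python3 -m crank '[{"rx":0,"ry":0,"rz":0,"tx":0,"ty":0,"tz":-1,"grip":-0.2},{"rx":0,"ry":0,"rz":0,"tx":0,"ty":0,"tz":-0.5,"grip":-0.2},{"rx":0,"ry":0,"rz":0,"tx":0,"ty":0,"tz":0,"grip":-0.2}]' 20 2>&1 | tail -5
python3 -m crank '[{"rx":0,"ry":0,"rz":0,"tx":0,"ty":0,"tz":0,"grip":-0.2},{"rx":0,"ry":0,"rz":0,"tx":0,"ty":0,"tz":0,"grip":-0.2}]' 20 2>&1 | tail -5
```

```text
clock: 6.13
position: [0.5779, 0.1995, 0.0267]
tool_rot: [179.9, 0.1, -11.9]
ft_force: [-1.0, -0.5, -2.1]
gripper_width: 0.0457
clock: 6.3
position: [0.578, 0.1995, 0.0268]
tool_rot: [179.9, 0.1, -11.9]
ft_force: [0.1, -1.3, -4.2]
gripper_width: 0.0458
```

```bash

python3 -m crank '[{"rx":0,"ry":0,"rz":0,"tx":0,"ty":0,"tz":0,"grip":-0.3},{"rx":0,"ry":0,"rz":0,"tx":0,"ty":0,"tz":0,"grip":-0.3}]' 40 2>&1 | tail -5
python3 -m crank '[{"rx":0,"ry":0,"rz":0,"tx":0,"ty":0,"tz":0,"grip":-0.5},{"rx":0,"ry":0,"rz":0,"tx":0,"ty":0,"tz":0,"grip":-0.5}]' 70 2>&1 | tail -5
python3 -m crank '[{"rx":0,"ry":0,"rz":0,"tx":-1,"ty":0,"tz":0,"grip":-0.5},{"rx":0,"ry":0,"rz":0,"tx":-1,"ty":0,"tz":0,"grip":-0.5},{"rx":0,"ry":0,"rz":0,"tx":0,"ty":0,"tz":0,"grip":-0.5}]' 2>&1 | tail -5

```

```text
clock: 6.47
position: [0.5783, 0.1999, 0.027]
tool_rot: [180.0, 0.0, -11.9]
ft_force: [-0.5, -0.1, -4.9]
gripper_width: 0.045
clock: 6.63
position: [0.5787, 0.2002, 0.0272]
tool_rot: [180.0, 0.0, -11.9]
ft_force: [0.4, -0.0, -3.7]
gripper_width: 0.045
clock: 6.88
position: [0.5764, 0.2007, 0.0273]
tool_rot: [180.0, 0.0, -11.9]
ft_force: [-0.4, -0.4, -3.8]
gripper_width: 0.0451
```

```bash
cat >> h.py <<'E'
a=np.radians(-11.9); EX=np.array([np.cos(a),np.sin(a),0]); EY=np.array([-np.sin(a),np.cos(a),0]); C0=np.array([.57879,.20024,.016])
def st():
    s=env.state(); q=s['position']-C0
    print('t %.2f x %.2f y %.2f z %.2f mm | fx %.1f fy %.1f fz %.1f | tilt %s w %.4f'%(s['clock'],q@EX*1000,q@EY*1000,q[2]*1000,s['ft_force']@EX,s['ft_force']@EY,s['ft_force'][2],np.round(s['tool_rot'],2),s['gripper_width']), 'moment_y %.2f'%(s['moment']@EY))
E
python3 -m crank '[{"rx":0,"ry":0,"rz":0,"tx":-3,"ty":0,"tz":0,"grip":-0.5},{"rx":0,"ry":0,"rz":0,"tx":-4,"ty":0,"tz":0,"grip":-0.5},{"rx":0,"ry":0,"rz":0,"tx":-3,"ty":0,"tz":0,"grip":-0.5},{"rx":0,"ry":0,"rz":0,"tx":-1,"ty":0,"tz":0,"grip":-0.5},{"rx":0,"ry":0,"rz":0,"tx":0,"ty":0,"tz":0,"grip":-0.5}]' 2>&1 | tail -5
python3 -c "from h import *; st()"
python3 -m crank '[{"rx":0,"ry":0,"rz":0,"tx":0,"ty":0,"tz":0,"grip":-0.5},{"rx":0,"ry":0,"rz":0,"tx":0,"ty":0,"tz":0,"grip":-0.5}]' >/dev/null
python3 -c "from h import *; st()"
```

```text
clock: 7.3
position: [0.5653, 0.2031, 0.0273]
tool_rot: [180.0, 0.0, -11.8]
ft_force: [0.1, -0.3, -4.6]
gripper_width: 0.0445
t 7.30 x -13.84 y 0.06 z 11.35 mm | fx 0.2 fy -0.2 fz -4.6 | tilt [ 1.7999e+02  4.0000e-02 -1.1830e+01] w 0.0445 moment_y -0.05
t 7.47 x -12.75 y 0.03 z 11.46 mm | fx -0.9 fy 0.3 fz -3.5 | tilt [-1.7999e+02 -2.0000e-02 -1.1870e+01] w 0.0451 moment_y -0.03
```

Creep on, 1 mm at a time.

```bash

python3 -m crank '[{"rx":0,"ry":0,"rz":0,"tx":-1,"ty":0,"tz":0,"grip":-0.5},{"rx":0,"ry":0,"rz":0,"tx":-1,"ty":0,"tz":0,"grip":-0.5},{"rx":0,"ry":0,"rz":0,"tx":0,"ty":0,"tz":0,"grip":-0.5}]' >/dev/null
python3 -c "from h import *; st()"
python3 -m crank '[{"rx":0,"ry":0,"rz":0,"tx":-1,"ty":0,"tz":0,"grip":-0.5},{"rx":0,"ry":0,"rz":0,"tx":0,"ty":0,"tz":0,"grip":-0.5}]' >/dev/null
python3 -c "from h import *; st()"
python3 -m crank '[{"rx":0,"ry":0,"rz":0,"tx":-0.5,"ty":0,"tz":0,"grip":-0.5},{"rx":0,"ry":0,"rz":0,"tx":0,"ty":0,"tz":0,"grip":-0.5}]' >/dev/null
python3 -c "from h import *; st()"
python3 -m crank '[{"rx":0,"ry":0,"rz":0,"tx":-0.5,"ty":0,"tz":0,"grip":-0.5},{"rx":0,"ry":0,"rz":0,"tx":0,"ty":0,"tz":0,"grip":-0.5}]' >/dev/null
python3 -c "from h import *; st()"
python3 -m crank '[{"rx":0,"ry":0,"rz":0,"tx":-0.5,"ty":0,"tz":0,"grip":-0.5},{"rx":0,"ry":0,"rz":0,"tx":0,"ty":0,"tz":0,"grip":-0.5}]' >/dev/null
python3 -c "from h import *; st()"
```

```text
t 7.72 x -15.33 y -0.12 z 11.31 mm | fx 0.5 fy -0.3 fz -3.8 | tilt [ 1.7999e+02  3.0000e-02 -1.1870e+01] w 0.0448 moment_y 0.00
t 7.88 x -16.29 y -0.07 z 11.35 mm | fx -0.6 fy -0.3 fz -4.3 | tilt [ 1.7999e+02  2.0000e-02 -1.1870e+01] w 0.0449 moment_y 0.03
t 8.05 x -16.64 y -0.05 z 11.37 mm | fx 0.7 fy 0.4 fz -4.1 | tilt [ 1.800e+02  1.000e-02 -1.186e+01] w 0.0449 moment_y 0.03
t 8.22 x -17.13 y -0.04 z 11.40 mm | fx -0.1 fy 0.8 fz -5.0 | tilt [ 1.800e+02  1.000e-02 -1.187e+01] w 0.0447 moment_y 0.02
t 8.38 x -17.64 y -0.08 z 11.38 mm | fx -0.1 fy -0.2 fz -4.2 | tilt [ 1.7999e+02  1.0000e-02 -1.1870e+01] w 0.0449 moment_y -0.04
```

```bash

python3 -m crank '[{"rx":0,"ry":0,"rz":0,"tx":-0.5,"ty":0,"tz":0,"grip":-0.5},{"rx":0,"ry":0,"rz":0,"tx":0,"ty":0,"tz":0,"grip":-0.5}]' >/dev/null
python3 -c "from h import *; st()"
python3 -m crank '[{"rx":0,"ry":0,"rz":0,"tx":-0.5,"ty":0,"tz":0,"grip":-0.5},{"rx":0,"ry":0,"rz":0,"tx":0,"ty":0,"tz":0,"grip":-0.5}]' >/dev/null
python3 -c "from h import *; st()"
python3 -m crank '[{"rx":0,"ry":0,"rz":0,"tx":-0.5,"ty":0,"tz":0,"grip":-0.5},{"rx":0,"ry":0,"rz":0,"tx":0,"ty":0,"tz":0,"grip":-0.5}]' >/dev/null
python3 -c "from h import *; st()"
```

```text
t 8.55 x -18.16 y -0.05 z 11.39 mm | fx -0.4 fy 0.3 fz -4.4 | tilt [ 1.800e+02  1.000e-02 -1.186e+01] w 0.0450 moment_y -0.01
t 8.72 x -18.34 y -0.03 z 11.43 mm | fx -0.1 fy -0.6 fz -3.8 | tilt [-1.7999e+02 -2.0000e-02 -1.1860e+01] w 0.0450 moment_y -0.08
t 8.88 x -18.57 y -0.01 z 11.48 mm | fx 1.0 fy 0.5 fz -4.8 | tilt [-1.7999e+02 -5.0000e-02 -1.1870e+01] w 0.0446 moment_y -0.19
```

```bash

for i in 1 2 3; do
python3 -m crank '[{"rx":0,"ry":0,"rz":0,"tx":-0.5,"ty":0,"tz":0,"grip":-0.5},{"rx":0,"ry":0,"rz":0,"tx":0,"ty":0,"tz":0,"grip":-0.5}]' >/dev/null
python3 -c "from h import *; st()"
done
```

```text
t 9.05 x -18.71 y 0.01 z 11.58 mm | fx 1.2 fy -0.9 fz -3.8 | tilt [-1.7997e+02 -8.0000e-02 -1.1870e+01] w 0.0446 moment_y -0.40
t 9.22 x -18.96 y -0.00 z 11.65 mm | fx 3.9 fy 0.2 fz -4.9 | tilt [-1.7997e+02 -1.0000e-01 -1.1880e+01] w 0.0453 moment_y -0.71
t 9.38 x -19.21 y -0.00 z 11.68 mm | fx 4.1 fy -0.9 fz -4.3 | tilt [-1.7996e+02 -1.3000e-01 -1.1880e+01] w 0.0450 moment_y -0.94
```

```bash
cat >> h.py <<'E'
_st=st
def st():
    _st(); s=env.state(); Rt=R.from_euler('xyz',s['tool_rot'],degrees=True).as_matrix()
    c=s['position']+Rt@np.array([-.089,0,.0046])-C0; f=s['position']+Rt@np.array([.077,0,.0106])-C0
    print('   rear corner x %.2f z %.2f  front low edge x %.2f z %.2f'%(c@EX*1000,c[2]*1000,f@EX*1000,f[2]*1000), 'tiltdeg %.2f'%np.degrees(np.arcsin(Rt[:,0][2])), 'fx-moment %.1f'%(-(s['moment']@EY)/.21))
E
for i in 1 2; do
python3 -m crank '[{"rx":0,"ry":0,"rz":0,"tx":-0.5,"ty":0,"tz":0,"grip":-0.5},{"rx":0,"ry":0,"rz":0,"tx":0,"ty":0,"tz":0,"grip":-0.5}]' >/dev/null
python3 -c "from h import *; st()"
done
```

```text
t 9.55 x -19.45 y 0.03 z 11.74 mm | fx 4.8 fy -1.8 fz -3.5 | tilt [-1.7995e+02 -1.6000e-01 -1.1890e+01] w 0.0450 moment_y -1.17
   rear corner x -108.43 z 6.89  front low edge x 57.58 z 1.35 tiltdeg 0.16 fx-moment 5.6
t 9.72 x -19.57 y -0.02 z 11.82 mm | fx 5.9 fy -1.4 fz -2.7 | tilt [-179.94   -0.19  -11.89] w 0.0448 moment_y -1.28
   rear corner x -108.55 z 6.93  front low edge x 57.47 z 1.48 tiltdeg 0.19 fx-moment 6.1
```

```bash

python3 -m crank '[{"rx":0,"ry":0.0175,"rz":0,"tx":-0.09,"ty":0,"tz":-1.55,"grip":-0.5},{"rx":0,"ry":0,"rz":0,"tx":0,"ty":0,"tz":0,"grip":-0.5}]' >/dev/null
python3 -c "from h import *; st()"
python3 -m crank '[{"rx":0,"ry":0.0175,"rz":0,"tx":-0.09,"ty":0,"tz":-1.55,"grip":-0.5},{"rx":0,"ry":0,"rz":0,"tx":0,"ty":0,"tz":0,"grip":-0.5}]' >/dev/null
python3 -c "from h import *; st()"
```

```text
t 9.88 x -19.96 y 0.11 z 13.54 mm | fx 6.5 fy -2.1 fz -4.1 | tilt [-179.94   -1.23  -11.85] w 0.0448 moment_y -1.51
   rear corner x -108.84 z 7.03  front low edge x 57.25 z 4.60 tiltdeg 1.23 fx-moment 7.2
t 10.05 x -20.20 y 0.11 z 15.12 mm | fx 6.9 fy -1.9 fz -3.5 | tilt [-179.94   -2.23  -11.84] w 0.0449 moment_y -1.51
   rear corner x -108.95 z 7.06  front low edge x 57.16 z 7.53 tiltdeg 2.23 fx-moment 7.2
```

```bash
for i in 1 2; do
python3 -m crank '[{"rx":0,"ry":0.0175,"rz":0,"tx":-0.05,"ty":0.03,"tz":-1.55,"grip":-0.5},{"rx":0,"ry":0,"rz":0,"tx":0,"ty":0,"tz":0,"grip":-0.5}]' >/dev/null
python3 -c "from h import *; st()"; done
```

```text
t 10.22 x -20.34 y 0.12 z 16.68 mm | fx 7.4 fy -2.4 fz -4.3 | tilt [-179.94   -3.23  -11.84] w 0.0446 moment_y -1.52
   rear corner x -108.94 z 7.07  front low edge x 57.14 z 10.44 tiltdeg 3.23 fx-moment 7.3
t 10.38 x -20.59 y 0.13 z 18.21 mm | fx 7.5 fy -1.0 fz -4.5 | tilt [-179.95   -4.22  -11.84] w 0.0450 moment_y -1.49
   rear corner x -109.01 z 7.07  front low edge x 56.98 z 13.31 tiltdeg 4.22 fx-moment 7.1
```

```bash
for i in 1 2; do
python3 -m crank '[{"rx":0,"ry":0.0175,"rz":0,"tx":0,"ty":0,"tz":-1.55,"grip":-0.5},{"rx":0,"ry":0,"rz":0,"tx":0,"ty":0,"tz":0,"grip":-0.5}]' >/dev/null
python3 -c "from h import *; st()"; done
```

```text
t 10.55 x -20.79 y 0.17 z 19.76 mm | fx 6.8 fy -1.5 fz -5.0 | tilt [-179.95   -5.21  -11.84] w 0.0447 moment_y -1.47
   rear corner x -109.00 z 7.09  front low edge x 56.86 z 16.20 tiltdeg 5.21 fx-moment 7.0
t 10.72 x -21.06 y 0.13 z 21.28 mm | fx 8.0 fy -1.4 fz -4.6 | tilt [-179.95   -6.2   -11.84] w 0.0449 moment_y -1.39
   rear corner x -109.04 z 7.09  front low edge x 56.64 z 19.06 tiltdeg 6.20 fx-moment 6.6
```

```bash
for i in 1 2; do
python3 -m crank '[{"rx":0,"ry":0.0175,"rz":0,"tx":0.05,"ty":0,"tz":-1.55,"grip":-0.5},{"rx":0,"ry":0,"rz":0,"tx":0,"ty":0,"tz":0,"grip":-0.5}]' >/dev/null
python3 -c "from h import *; st()"; done
python3 - <<'E'
from h import *
p,d=env.get_image('scene'); cv2.imwrite('pics/s2.png',cv2.resize(p[180:290,235:375,::-1],(763,600),interpolation=cv2.INTER_CUBIC))
E
```

```text
t 10.88 x -21.32 y 0.08 z 22.79 mm | fx 7.0 fy -1.6 fz -3.7 | tilt [-179.96   -7.19  -11.85] w 0.0449 moment_y -1.35
   rear corner x -109.04 z 7.09  front low edge x 56.40 z 21.91 tiltdeg 7.19 fx-moment 6.4
t 11.05 x -21.63 y 0.12 z 24.32 mm | fx 7.0 fy -2.1 fz -4.3 | tilt [-179.96   -8.18  -11.84] w 0.0449 moment_y -1.33
   rear corner x -109.07 z 7.10  front low edge x 56.09 z 24.78 tiltdeg 8.18 fx-moment 6.3
```

View pics/s2.png

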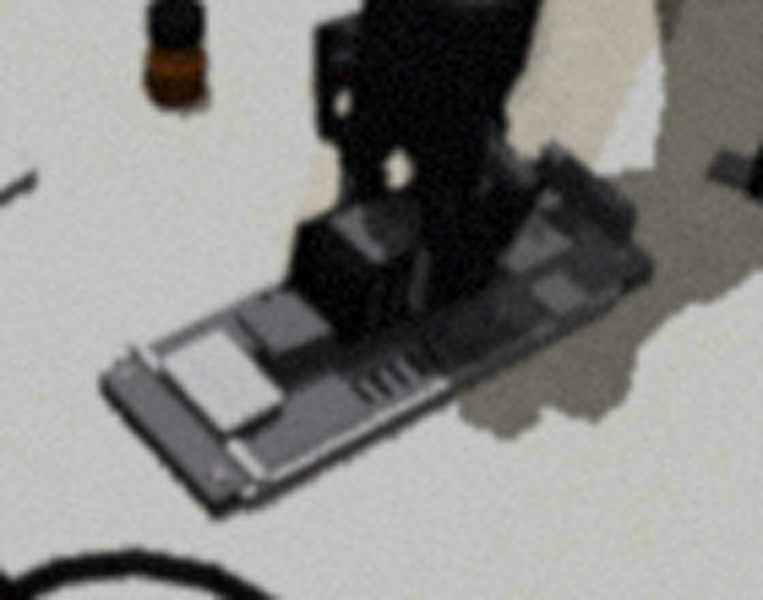

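```bash

python3 -m crank '[{"rx":0,"ry":0,"rz":0,"tx":1.5,"ty":0,"tz":0,"grip":-0.5},{"rx":0,"ry":0,"rz":0,"tx":2,"ty":0,"tz":0,"grip":-0.5},{"rx":0,"ry":0,"rz":0,"tx":2,"ty":0,"tz":0,"grip":-0.5},{"rx":0,"ry":0,"rz":0,"tx":0,"ty":0,"tz":0,"grip":-0.5}]' >/dev/null
python3 -c "from h import *; st()"
python3 -m crank '[{"rx":0,"ry":0,"rz":0,"tx":3,"ty":0,"tz":0,"grip":-0.5},{"rx":0,"ry":0,"rz":0,"tx":3,"ty":0,"tz":0,"grip":-0.5},{"rx":0,"ry":0,"rz":0,"tx":3,"ty":0,"tz":0,"grip":-0.5},{"rx":0,"ry":0,"rz":0,"tx":0,"ty":0,"tz":0,"grip":-0.5}]' >/dev/null
python3 -c "from h import *; st()"
```

```text
t 11.43 x -18.95 y -0.25 z 23.99 mm | fx -0.6 fy 0.7 fz -4.2 | tilt [179.93  -7.82 -11.84] w 0.0449 moment_y 0.22
   rear corner x -106.50 z 7.31  front low edge x 58.78 z 23.97 tiltdeg 7.82 fx-moment -1.0
t 11.77 x -7.20 y -0.08 z 25.95 mm | fx 0.1 fy -0.7 fz -2.7 | tilt [-179.97   -8.06  -11.91] w 0.0452 moment_y 0.23
   rear corner x -94.68 z 8.91  front low edge x 70.52 z 26.26 tiltdeg 8.06 fx-moment -1.1
```

```bash

python3 -m crank '[{"rx":0,"ry":0,"rz":0,"tx":4,"ty":0,"tz":0,"grip":-0.5},{"rx":0,"ry":0,"rz":0,"tx":4,"ty":0,"tz":0,"grip":-0.5},{"rx":0,"ry":0,"rz":0,"tx":4,"ty":0,"tz":0,"grip":-0.5},{"rx":0,"ry":0,"rz":0,"tx":4,"ty":0,"tz":0,"grip":-0.5},{"rx":0,"ry":0,"rz":0,"tx":0,"ty":0,"tz":0,"grip":-0.5}]' >/dev/null
python3 -c "from h import *; st()"
python3 -m crank '[{"rx":0,"ry":0,"rz":0,"tx":5,"ty":0,"tz":0,"grip":-0.5},{"rx":0,"ry":0,"rz":0,"tx":5,"ty":0,"tz":0,"grip":-0.5},{"rx":0,"ry":0,"rz":0,"tx":5,"ty":0,"tz":0,"grip":-0.5},{"rx":0,"ry":0,"rz":0,"tx":4,"ty":0,"tz":0,"grip":-0.5},{"rx":0,"ry":0,"rz":0,"tx":0,"ty":0,"tz":0,"grip":-0.5},{"rx":0,"ry":0,"rz":0,"tx":0,"ty":0,"tz":0,"grip":-0.5}]' >/dev/null
python3 -c "from h import *; st()"
```

```text
t 12.18 x 9.50 y -0.10 z 28.40 mm | fx 0.1 fy -0.3 fz -4.0 | tilt [-179.96   -8.13  -11.93] w 0.0450 moment_y 0.28
   rear corner x -77.95 z 11.27  front low edge x 87.23 z 28.80 tiltdeg 8.13 fx-moment -1.4
t 12.68 x 27.00 y -0.27 z 30.72 mm | fx 0.1 fy 0.1 fz -4.3 | tilt [-180.     -8.03  -11.91] w 0.0445 moment_y 0.31
   rear corner x -60.48 z 13.73  front low edge x 104.73 z 30.99 tiltdeg 8.03 fx-moment -1.5
```

```bash

python3 -m crank '[{"rx":0,"ry":0,"rz":0,"tx":2,"ty":0,"tz":-10,"grip":-0.5},{"rx":0,"ry":0,"rz":0,"tx":3.5,"ty":0,"tz":-20,"grip":-0.5},{"rx":0,"ry":0,"rz":0,"tx":3.5,"ty":0,"tz":-25,"grip":-0.5},{"rx":0,"ry":0,"rz":0,"tx":3.5,"ty":0,"tz":-25,"grip":-0.5},{"rx":0,"ry":-0.07,"rz":0,"tx":0,"ty":0,"tz":0,"grip":-0.5},{"rx":0,"ry":-0.07,"rz":0,"tx":0,"ty":0,"tz":0,"grip":-0.5},{"rx":0,"ry":0,"rz":0,"tx":0,"ty":0,"tz":0,"grip":-0.5}]' >/dev/null
python3 -c "from h import *; st(); delta([.5657,-.2136,.12],8.6)"
python3 - <<'E'
from h import *
p,d=env.get_image('scene'); cv2.imwrite('pics/s3.png',p[:,:,::-1])
E
```

```text
t 13.27 x 31.59 y -0.56 z 113.57 mm | fx 1.4 fy -0.2 fz -3.7 | tilt [-179.87   -0.23  -12.04] w 0.0448 moment_y -0.19
   rear corner x -57.39 z 108.61  front low edge x 108.63 z 103.28 tiltdeg 0.23 fx-moment 0.9
turn rotvec tool (rad) [-0.0016 -0.0044 -0.3602]
shift mm [-104.2  395.6    9.6]
```

View pics/s3.png

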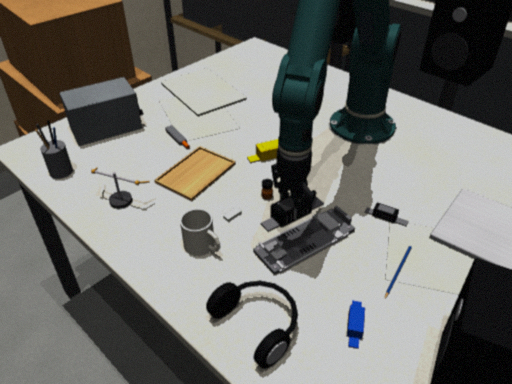

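```bash

python3 -m crank '[{"rx":0,"ry":0,"rz":-0.12,"tx":0,"ty":0,"tz":0,"grip":-0.5},{"rx":0,"ry":0,"rz":-0.12,"tx":0,"ty":0,"tz":0,"grip":-0.5},{"rx":0,"ry":0,"rz":-0.12,"tx":0,"ty":0,"tz":0,"grip":-0.5},{"rx":0,"ry":0,"rz":0,"tx":-5,"ty":20,"tz":0,"grip":-0.5},{"rx":0,"ry":0,"rz":0,"tx":-9,"ty":34,"tz":0,"grip":-0.5},{"rx":0,"ry":0,"rz":0,"tx":-9,"ty":34,"tz":0,"grip":-0.5},{"rx":0,"ry":0,"rz":0,"tx":-9,"ty":34,"tz":0,"grip":-0.5},{"rx":0,"ry":0,"rz":0,"tx":-9,"ty":34,"tz":0,"grip":-0.5}]' >/dev/null
python3 -m crank '[{"rx":0,"ry":0,"rz":0,"tx":-9,"ty":34,"tz":0,"grip":-0.5},{"rx":0,"ry":0,"rz":0,"tx":-9,"ty":34,"tz":0,"grip":-0.5},{"rx":0,"ry":0,"rz":0,"tx":-9,"ty":34,"tz":0,"grip":-0.5},{"rx":0,"ry":0,"rz":0,"tx":-9,"ty":34,"tz":0,"grip":-0.5},{"rx":0,"ry":0,"rz":0,"tx":-9,"ty":34,"tz":0,"grip":-0.5},{"rx":0,"ry":0,"rz":0,"tx":-8,"ty":34,"tz":0,"grip":-0.5},{"rx":0,"ry":0,"rz":0,"tx":-3,"ty":17,"tz":0,"grip":-0.5},{"rx":0,"ry":0,"rz":0,"tx":0,"ty":0,"tz":0,"grip":-0.5}]' |tail -5
python3 -c "from h import *; delta([.5657,-.2136,.06],8.6)
s=env.state()
p,d=env.get_image('wrist'); cv2.imwrite('pics/w4.png',p[:,:,::-1])"
```

```text
clock: 14.65
position: [0.5649, -0.2, 0.1272]
tool_rot: [179.7, 0.1, 8.3]
ft_force: [-0.1, 0.0, -4.3]
gripper_width: 0.0451
turn rotvec tool (rad) [ 0.0051  0.0021 -0.0059]
shift mm [-1.3 13.6 67.2]
```

View pics/w4.png

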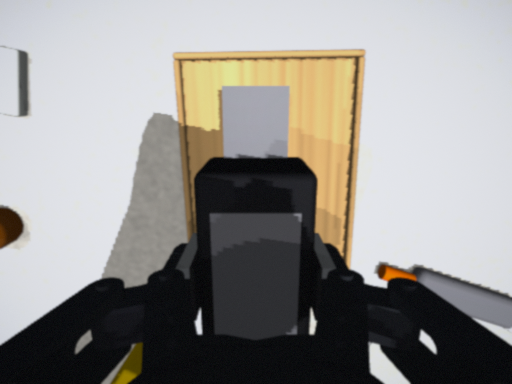

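```bash

python3 -m crank '[{"rx":0,"ry":0,"rz":-0.006,"tx":-1.3,"ty":7,"tz":0,"grip":-0.5},{"rx":0,"ry":0,"rz":0,"tx":0,"ty":6.6,"tz":10,"grip":-0.5},{"rx":0,"ry":0,"rz":0,"tx":0,"ty":0,"tz":20,"grip":-0.5},{"rx":0,"ry":0,"rz":0,"tx":0,"ty":0,"tz":20,"grip":-0.5},{"rx":0,"ry":0,"rz":0,"tx":0,"ty":0,"tz":17,"grip":-0.5},{"rx":0,"ry":0,"rz":0,"tx":0,"ty":0,"tz":10,"grip":-0.5},{"rx":0,"ry":0,"rz":0,"tx":0,"ty":0,"tz":0,"grip":-0.5},{"rx":0,"ry":0,"rz":0,"tx":0,"ty":0,"tz":0,"grip":-0.5}]' |tail -5
python3 -c "from h import *; delta([.5657,-.2136,.0156],8.6)
s=env.state()
p,d=env.get_image('wrist'); cv2.imwrite('pics/w5.png',p[:,:,::-1])
p,d=env.get_image('top'); cv2.imwrite('pics/t5.png',cv2.resize(p[130:250,270:370,::-1],(500,600),interpolation=cv2.INTER_CUBIC))"
```

```text
clock: 15.37
position: [0.5682, -0.2057, 0.05]
tool_rot: [-180.0, 0.1, 9.2]
ft_force: [-0.2, -0.4, -3.6]
gripper_width: 0.0452
turn rotvec tool (rad) [-0.0007  0.001   0.0101]
shift mm [-3.6  7.4 34.4]
```

View pics/w5.png

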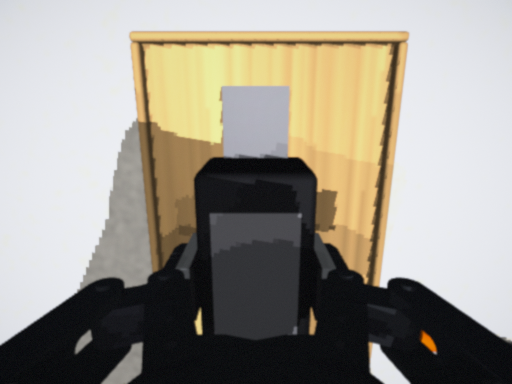

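View pics/t5.png

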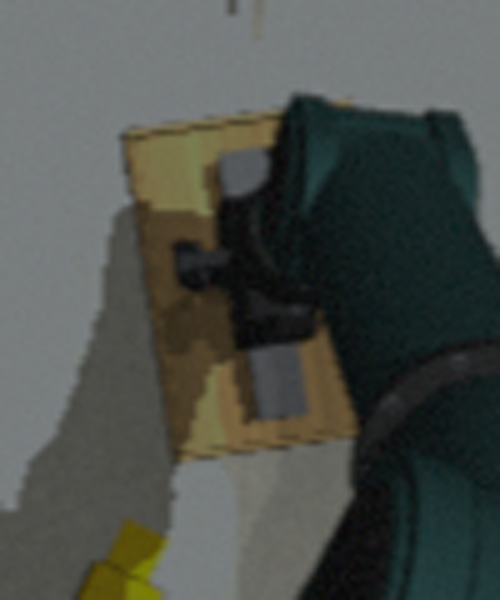

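```bash

python3 -m crank '[{"rx":0,"ry":0,"rz":0.005,"tx":-3,"ty":7,"tz":0,"grip":-0.5},{"rx":0,"ry":0,"rz":0,"tx":0,"ty":0,"tz":8,"grip":-0.5},{"rx":0,"ry":0,"rz":0,"tx":0,"ty":0,"tz":8,"grip":-0.5},{"rx":0,"ry":0,"rz":0,"tx":0,"ty":0,"tz":8,"grip":-0.5},{"rx":0,"ry":0,"rz":0,"tx":0,"ty":0,"tz":4,"grip":-0.5},{"rx":0,"ry":0,"rz":0,"tx":0,"ty":0,"tz":0,"grip":-0.5},{"rx":0,"ry":0,"rz":0,"tx":0,"ty":0,"tz":0,"grip":-0.5}]' |tail -5
python3 -c "from h import *; delta([.5657,-.2136,.0156],8.6);st()"
```

```text
clock: 16.05
position: [0.5661, -0.2136, 0.0219]
tool_rot: [-180.0, 0.1, 8.8]
ft_force: [1.0, -0.5, -4.2]
gripper_width: 0.045
turn rotvec tool (rad) [-0.0007  0.0011  0.0041]
shift mm [-0.4 -0.   6.3]
t 16.05 x 72.88 y -407.52 z 5.94 mm | fx 1.1 fy -0.3 fz -4.2 | tilt [-1.7996e+02  6.0000e-02  8.8400e+00] w 0.0450 moment_y 0.02
   rear corner x -10.36 z 1.44  front low edge x 144.88 z -4.74 tiltdeg -0.06 fx-moment -0.1
```

```bash

python3 -m crank '[{"rx":0,"ry":0,"rz":0,"tx":0,"ty":0,"tz":2,"grip":-0.5},{"rx":0,"ry":0,"rz":0,"tx":0,"ty":0,"tz":2,"grip":-0.5},{"rx":0,"ry":0,"rz":0,"tx":0,"ty":0,"tz":0,"grip":-0.5}]' |tail -5
for i in 1 2 3; do python3 -m crank '[{"rx":0,"ry":0,"rz":0,"tx":0,"ty":0,"tz":0.7,"grip":-0.5},{"rx":0,"ry":0,"rz":0,"tx":0,"ty":0,"tz":0,"grip":-0.5}]' |grep -E 'pos|ft'; done
```

```text
clock: 16.3
position: [0.5664, -0.2139, 0.0185]
tool_rot: [-180.0, 0.0, 8.8]
ft_force: [-0.6, 0.4, -4.1]
gripper_width: 0.045
position: [0.5665, -0.214, 0.018]
ft_force: [-0.9, 0.2, -5.0]
position: [0.5664, -0.214, 0.0172]
ft_force: [0.5, 0.5, -3.5]
position: [0.5664, -0.214, 0.0165]
ft_force: [-0.6, 0.4, -3.6]
```

```bash

for i in 1 2 3; do python3 -m crank '[{"rx":0,"ry":0,"rz":0,"tx":0,"ty":0,"tz":0.5,"grip":-0.5},{"rx":0,"ry":0,"rz":0,"tx":0,"ty":0,"tz":0,"grip":-0.5}]' |grep -E 'pos|ft'; done
```

```text
position: [0.5664, -0.214, 0.016]
ft_force: [0.5, 0.1, -4.6]
position: [0.5664, -0.214, 0.0158]
ft_force: [-1.0, 0.6, -0.9]
position: [0.5664, -0.214, 0.0158]
ft_force: [-1.9, 0.9, 4.7]
```

```bash

python3 -m crank '[{"rx":0,"ry":0,"rz":0,"tx":0,"ty":0,"tz":-0.5,"grip":-0.5},{"rx":0,"ry":0,"rz":0,"tx":0,"ty":0,"tz":0,"grip":-0.5}]' 20|grep -E 'pos|ft'
python3 -m crank '[{"rx":0,"ry":0,"rz":0,"tx":0,"ty":0,"tz":0,"grip":0.1},{"rx":0,"ry":0,"rz":0,"tx":0,"ty":0,"tz":0,"grip":0.3},{"rx":0,"ry":0,"rz":0,"tx":0,"ty":0,"tz":0,"grip":0.6},{"rx":0,"ry":0,"rz":0,"tx":0,"ty":0,"tz":0,"grip":0.6},{"rx":0,"ry":0,"rz":0,"tx":0,"ty":0,"tz":0,"grip":0.6},{"rx":0,"ry":0,"rz":0,"tx":0,"ty":0,"tz":0,"grip":0.6}]' |tail -5
python3 -m crank '[{"rx":0,"ry":0,"rz":0,"tx":0,"ty":0,"tz":-5,"grip":0.6},{"rx":0,"ry":0,"rz":0,"tx":0,"ty":0,"tz":-15,"grip":0.6},{"rx":0,"ry":0,"rz":0,"tx":0,"ty":0,"tz":-25,"grip":0.6},{"rx":0,"ry":0,"rz":0,"tx":0,"ty":0,"tz":-35,"grip":0.6},{"rx":0,"ry":0,"rz":0,"tx":0,"ty":0,"tz":-35,"grip":0.6},{"rx":0,"ry":0,"rz":0,"tx":-20,"ty":0,"tz":-35,"grip":0.6},{"rx":0,"ry":0,"rz":0,"tx":-20,"ty":0,"tz":0,"grip":0.6},{"rx":0,"ry":0,"rz":0,"tx":0,"ty":0,"tz":0,"grip":0.6}]' |tail -5
python3 -c "
from h import *
import pickle
s=env.state(); p,d=env.get_image('wrist'); cv2.imwrite('pics/w6.png',p[:,:,::-1]); np.save('pics/w6.npy',d); pickle.dump(s,open('pics/w6.pkl','wb'))
p,d=env.get_image('scene'); cv2.imwrite('pics/s6.png',p[:,:,::-1])"
```

```text
position: [0.5665, -0.214, 0.0158]
ft_force: [-1.5, 0.9, 2.9]
clock: 17.97
position: [0.5666, -0.214, 0.0155]
tool_rot: [180.0, -0.0, 8.8]
ft_force: [-0.2, 0.6, -0.1]
gripper_width: 0.0684
clock: 18.63
position: [0.5237, -0.2217, 0.1679]
tool_rot: [179.9, 0.1, 8.7]
ft_force: [-1.9, -1.0, -0.6]
gripper_width: 0.0682
```

View pics/w6.png

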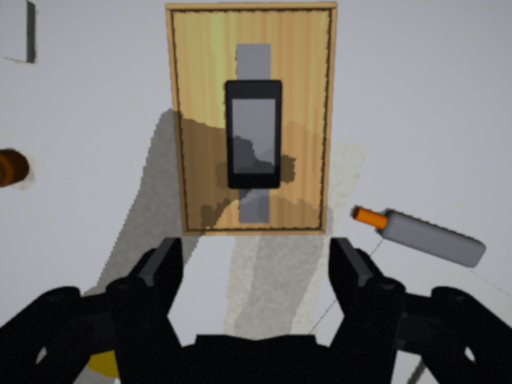

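View pics/s6.png

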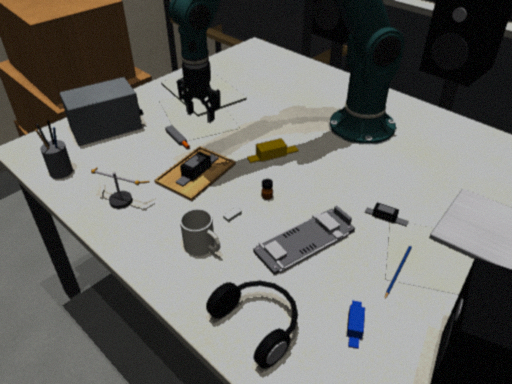

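```bash
python3 - <<'E'
from h import *
import pickle
s=pickle.load(open('pics/w6.pkl','rb')); d=np.load('pics/w6.npy')
t=np.mean([onplane('wrist',u,v,.014,s) for u,v in[(166,3),(337,3),(326,235),(182,235)]],0)
p=np.mean([onplane('wrist',u,v,.047,s) for u,v in[(226,80),(282,80),(279,188),(228,188)]],0)
print(t,p,p-t)
P=np.array([withdepth('wrist',u,v,d[v,u],s) for v in range(85,180,4) for u in range(235,274,4)])
A=np.c_[P[:,:2],np.ones(len(P))]; c=np.linalg.lstsq(A,P[:,2],rcond=None)[0]; print('slope rad',c[:2],'top z',np.median(P[:,2]))
st()
env.job_done(); print(env.state()['clock'])
E
```

```text
[ 0.568992   -0.21396439  0.014     ] [ 0.56641183 -0.21521284  0.047     ] [-0.00258017 -0.00124845  0.033     ]
slope rad [-0.00028128  0.00728198] top z 0.04763210479472277
t 18.73 x 35.36 y -422.34 z 149.86 mm | fx -0.1 fy -0.5 fz -0.2 | tilt [ 1.7998e+02 -1.0000e-02  8.7600e+00] w 0.0684 moment_y -0.01
   rear corner x -47.91 z 145.25  front low edge x 107.41 z 139.27 tiltdeg 0.01 fx-moment 0.1
the job is handed in; nothing more can be done
the job is handed in; nothing more can be done
```

The battery pack is out of the charger and lying flat in the wooden tray. I handed the job in at about 18.7 s of the 56 s allowed.

- **Removal:** I gripped the pack across its 46 mm width and drew it back about 18 mm until it touched the bumper. It stayed pressed at about 6–8 N by the wrist sensor while I tipped it to 8.2°. The front tongue was then about 25 mm above the plate, with the rear tongue still under the keeper. I drew it out along its tilted length, lifted it and set it down in the tray.
- **Final checks:**
  - The pack's centre is about 3 mm from the tray's centre.
  - Its top is 47.6 mm above the table; 47 mm is expected when it rests on the tray floor.
  - The slope is under 0.01 rad.
  - The fingers are open and clear, and in the last pictures the other things on the desk look unmoved. I checked that by eye only.
- **What was off:**
  - Closing the fingers pushed the pack down with about 6 N before I relaxed it. With the pack's own weight, the load on the plate was probably about 10–11 N, close to the 12 N limit.
  - Setting it down in the tray also pressed it briefly with about 5 N.
  - Force readings varied by about 1 N, so these figures are approximate. I saw no reading over a limit, but no verdict was reported.

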